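Measure out a level scoop of puppet-stand discs

ROBOT

A 6-joint arm with a two-finger parallel gripper is mounted at the origin on the work surface. World frame = base frame: x ahead of the robot, y to its left, z up, the work surface at z = 0. Lengths are in mm, angles in degrees, forces in N, time in s.
With the tool pointing down it reaches from about 350 to 850 mm from the base axis. Payload 8.1 kg.
Tool frame: the origin (TCP) lies between the finger pads; the fingertips stand 14 mm ahead of it and the grasp point (between the pads) lies 5 mm behind it; z points along the fingers, x is the direction in which the jaws open and shut, and the axes are right-handed (so a half turn about z gives the same grasp; the last joint's range is limited). The gripper opens to 85 mm and grips with 20 to 120 N. Pads are 22 mm wide; open, the fingers measure 114 mm over their backs; the gripper's body (76 mm by 85 mm) begins 54 mm behind the grasp point. The pads swing forward as they close: fully open they stand 13 mm farther back than shut.
Start: joints at [-76.799, 7.471, 85.268, -0, 87.261, -4.893], TCP at [186.366, -570.327, 206.192] pointing down, gripper open.
Joint ranges: [-169.43, 169.43], [-51.17, 129.36], [1.28, 143.12], [-76.62, 256.62], [0, 156.53], [-152.29, 152.29]. Speed limits (degrees/s): [136.94, 136.94, 159.86, 180, 180, 180].

INTERFACE

Orientations are given as [roll, pitch, yaw] about the fixed x, y, z axes, in that order (R = Rz(yaw) Ry(pitch) Rx(roll)).
In Python, from bench import r, vision, job gives the robot as it stands.
- The arm moves only by the tool send_rows, never from a script. Its arguments are lists of equal length, an entry for each row: "dp": the shift along the world's x, y, z in mm, a list of three; "rot": the turn, a rotation vector about the world's x, y, z in rad, a list of three. In form: {"dp": [[tx, ty, tz], ...], "rot": [[wx, wy, wz], ...]}. A call has 1 to 5 rows; each row is the pose to reach, as a shift and turn from the pose commanded when the call began; what a row does not reach only later rows make up. A row lasts 1/8 s, in which the tool goes at most 62.5 mm and 10.7 degrees, less where a joint would pass 70% of its speed; a pose out of reach is approached as far as the arm can. A call with a gripper value outside its range is refused whole. "jaw" is the finger opening in mm, from 0 to 85.4, set as the call begins (left out, the last holds). The fingers move at their own pace and stop on an object; "force" is the grip in N (left out, the last holds). Time passes only in rows, so rows that repeat a pose let the fingers close. It gives the time, the measured TCP pose, the force and the opening at its end, in the units of the state.
- r.sense(): the state, without advancing time (a new reading comes with each control period).
- vision.snapshot(name): name is "side" or "top"; returns a dict with "pixels" (400x640x3 uint8, red, green, blue), "depth" (400x640 float32, mm along the optical axis (not along the pixel's ray), 0 where there is no reading), "intrinsics" (3x3 intrinsics, pixels), "world_from_camera" (4x4, takes a point from camera to world coordinates). Camera axes: x right, y down, z forward; pixel columns grow to the right and rows downward; lengths in mm; the calibration is good to about 2 mm. A picture is of the moment at which its call begins.
- job.hand_in(): hands the job in, once; it reports no verdict.
The state is a dict: "time": time; "joint_pos": joint angles; "qd": joint speeds; "joint_efforts": joint torques, N m; "tool_pos": TCP position; "tcp_rot": TCP orientation; "ft_force": force on the tool from outside, world axes, zero at the start; "wrist_torque": the same for the moment, N m; "finger_gap": finger opening in mm.
Only numpy, scipy, OpenCV 4.12 (cv2) and the standard library are available. Lean on these libraries where they do the work, as an engineer would, in place of code of your own. Each camera call takes 0.05 s, during which the arm holds its last target.

TASK

Take the square-panned scoop that lies in the dark measuring tray by its grip and push it along the bin's floor under the stack of three wooden discs until it meets the stop board; draw it back and lift it with all three discs in it. Drag it sideways out of the bin beneath the steel strike bar, so that the bar strikes the top disc off, back into the bin. Set the scoop with its level measure of two discs down flat on the middle of the open landing beside the bin and let go.

Things in the scene. Friction and masses are not known exactly. Their poses are not given: they have to be found in the camera images.
- scoop_grip (a point): Loose aluminium scoop, about 200 g, in the bin: centre of its wooden grip block, 36 mm along x, 18 mm across y (grip here), 36 mm high. Axes: x towards the scoop's open mouth, z up. Flat underside of the scoop 58 mm below this point. The pan lies ahead, held by a 20 mm wide sloping strap. At the start the scoop stands on the bin floor, mouth towards the discs, its edge 5 mm or more short of them.
- scoop_pan (a point): Middle of the pan's flat underside, 85 mm ahead of the grip, same axes. Inside 62 mm wide (y), outside 68; side walls 30 mm high, ending at x = 24 mm; back wall's inner face at x = -30, 32 mm high. The 2.5 mm floor ends in a 6.5 mm high lip at x = 28, then a ramp down to a thin edge at x = 48. It holds two discs, one on the other; a third stands proud.
- stop_board (a point): Fixed dark tray: point on the bin's floor at the middle of the near face of its stop board. Axes: x towards the board, y to the strike bar's side, z up. Bin: x -238 to 0, y -70 to 70 mm; walls 28 mm high, 6 thick. Board: 10 mm thick, 11 to 66 mm above the floor; the scoop's lip goes under it, its side walls meet it (pan middle then at x = -24): draw back over 30 mm before lifting.
- strike (a point): Free near end of the fixed steel strike bar, middle of its underside; axes as the tray's. The bar is 6 mm wide, 18 mm high and runs 107 mm from here along +x to a post, 59 mm above the top of the bin's +y wall. The scoop passes beneath it with its underside best 42 mm below this point (37 to 47) and its pan middle 30 mm (15 to 42) along +x from here, so that wall, strap and board are cleared.
- landing (a point): Middle of the tray's landing: flat dark board beyond the strike bar's wall, at the height of the bin floor, 130 mm wide along y, 288 mm along x; axes as the tray's. The scoop's pan middle goes here.
- disc1_mid (a point): Plain pale turned wooden disc, 48 mm diameter, 16 mm thick, 20 g; its lower rim is bevelled (4 mm high, 9 mm in), so that the scoop's edge can slip under. Point: its centre; z along its axis. At the start: bottom of the stack, flat on the bin floor, against the stop board.
- disc2_mid (a point): Plain pale turned wooden disc, 48 mm diameter, 16 mm thick, 20 g; its lower rim is bevelled (4 mm high, 9 mm in), so that the scoop's edge can slip under. Point: its centre; z along its axis. At the start: middle of the stack.
- disc3_mid (a point): Plain pale turned wooden disc, 48 mm diameter, 16 mm thick, 20 g; its lower rim is bevelled (4 mm high, 9 mm in), so that the scoop's edge can slip under. Point: its centre; z along its axis. At the start: top of the stack.
Mind the look-alikes: they are no part of the job. Leave any purple look-alike of the part that bears disc3_mid alone. What is shaped like the part that bears scoop_grip but red is not meant.

How it is judged (in metres and radians):
On the way, in this order (a step that is already met when the one before it is completed fails the run):
1. all three discs are in the scoop, heaped above its walls, and it is lifted at least 27 mm off the bin floor (z of scoop_grip in the frame of stop_board above 0.085 m and x of disc1_mid in the frame of scoop_grip between 0.045 and 0.125 m and y of disc1_mid in the frame of scoop_grip between -0.033 and 0.033 m and z of disc1_mid in the frame of scoop_grip between -0.056 and 0.01 m and x of disc2_mid in the frame of scoop_grip between 0.045 and 0.125 m and y of disc2_mid in the frame of scoop_grip between -0.033 and 0.033 m and z of disc2_mid in the frame of scoop_grip between -0.056 and 0.01 m and x of disc3_mid in the frame of scoop_grip between 0.045 and 0.125 m and y of disc3_mid in the frame of scoop_grip between -0.033 and 0.033 m and z of disc3_mid in the frame of scoop_grip between -0.056 and 0.01 m), for 0.2 s.
2. the scoop is drawn out of the bin through the gap beneath the strike bar (its underside 28 to 58 mm above the bin floor) (y of scoop_grip in the frame of stop_board between 0.055 and 0.095 m and z of scoop_grip in the frame of stop_board between 0.086 and 0.116 m and x of scoop_grip in the frame of stop_board between -0.19 and -0.09 m), for 0.05 s.
At the end, for the whole second after the job is handed in: The scoop stands flat (within 10 degrees) on the landing, grip within 35 mm of its middle line and 90 to 205 mm before the stop board's face; exactly two discs lie in the pan, one on the other, and the third lies on the floor of the bin it came from (x of scoop_grip in the frame of stop_board between -0.205 and -0.09 m and y of scoop_grip in the frame of stop_board between 0.106 and 0.176 m and z of scoop_grip in the frame of stop_board between 0.05 and 0.066 m and angle between scoop_grip's own z axis and vertical below 0.17 rad and ((x of disc1_mid in the frame of stop_board between -0.24 and 0.005 m and y of disc1_mid in the frame of stop_board between -0.07 and 0.07 m and z of disc1_mid in the frame of stop_board between 0 and 0.032 m and x of disc2_mid in the frame of scoop_grip between 0.045 and 0.125 m and y of disc2_mid in the frame of scoop_grip between -0.033 and 0.033 m and z of disc2_mid in the frame of scoop_grip between -0.056 and -0.023 m and x of disc3_mid in the frame of scoop_grip between 0.045 and 0.125 m and y of disc3_mid in the frame of scoop_grip between -0.033 and 0.033 m and z of disc3_mid in the frame of scoop_grip between -0.056 and -0.023 m) or (x of disc2_mid in the frame of stop_board between -0.24 and 0.005 m and y of disc2_mid in the frame of stop_board between -0.07 and 0.07 m and z of disc2_mid in the frame of stop_board between 0 and 0.032 m and x of disc1_mid in the frame of scoop_grip between 0.045 and 0.125 m and y of disc1_mid in the frame of scoop_grip between -0.033 and 0.033 m and z of disc1_mid in the frame of scoop_grip between -0.056 and -0.023 m and x of disc3_mid in the frame of scoop_grip between 0.045 and 0.125 m and y of disc3_mid in the frame of scoop_grip between -0.033 and 0.033 m and z of disc3_mid in the frame of scoop_grip between -0.056 and -0.023 m) or (x of disc3_mid in the frame of stop_board between -0.24 and 0.005 m and y of disc3_mid in the frame of stop_board between -0.07 and 0.07 m and z of disc3_mid in the frame of stop_board between 0 and 0.032 m and x of disc1_mid in the frame of scoop_grip between 0.045 and 0.125 m and y of disc1_mid in the frame of scoop_grip between -0.033 and 0.033 m and z of disc1_mid in the frame of scoop_grip between -0.056 and -0.023 m and x of disc2_mid in the frame of scoop_grip between 0.045 and 0.125 m and y of disc2_mid in the frame of scoop_grip between -0.033 and 0.033 m and z of disc2_mid in the frame of scoop_grip between -0.056 and -0.023 m))); the robot touches nothing.
It also fails if it takes over 43 s, if anything falls off the work surface, if the arm or the gripper's body presses on something with over 40 N, if the wrist force passes 120 N, or if a joint passes its speed limit or range.

## Working session

There is one attempt and no reset: what is moved stays moved. The work goes in short steps, Python scripts to look and compute and a tool call to move; the robot and the scene stay as the last step left them, time stands still between calls to the robot, and variables do not carry over. Pictures are saved under pics/ and viewed, and the job is handed in when it is done.

Besides the shell and the picture viewer there is one more tool, called after ">>>" as name(argument=value, ...) on one line, values as JSON. send_rows: Moves the arm, as the interface text tells. Its arguments: {"type":"object","properties":{"dp":{"type":"array"},"rot":{"type":"array"},"jaw":{"type":"number"},"force":{"type":"number"}},"required":["dp","rot"]}

```bash
mkdir -p pics; ls
python3 - <<'E'
from bench import r, vision, job
import cv2, numpy as np
print(r.sense())
for n in ("side","top"):
    s=vision.snapshot(n); np.savez(f"pics/{n}0.npz",**s)
    cv2.imwrite(f"pics/{n}0.png",s["pixels"][:,:,::-1])
    print(n,s["intrinsics"],s["world_from_camera"].round(4))
E
```

```text
pics
{'time': 0.0, 'joint_pos': array([-7.68001342e+01,  7.51706248e+00,  8.53313700e+01, -4.09099049e-04,
        8.72627431e+01, -4.89283498e+00]), 'qd': array([ 0.02282832, -0.0958699 , -0.08196328, -0.05529388, -0.03315195,
        0.04445406]), 'joint_efforts': array([ 4.16757093e-04, -5.69401324e+01, -5.00544763e+01, -5.30919488e-05,
        1.48193497e-02,  7.09561007e-06]), 'tool_pos': array([ 186.21085539, -569.71598226,  205.10408939]), 'tcp_rot': array([-1.79990925e+02,  1.10805312e-01, -7.19072706e+01]), 'ft_force': array([ 0.16148909,  0.84074974, -0.4346074 ]), 'wrist_torque': array([ 0.01361089, -0.00457253, -0.02702627]), 'finger_gap': 85.64238825138361}
side [[409.20313564   0.         323.88806259]
 [  0.         409.20313564 203.41650191]
 [  0.           0.           1.        ]] [[-7.813000e-01 -3.282000e-01  5.309000e-01  2.871030e+01]
 [-6.240000e-01  3.896000e-01 -6.774000e-01  5.684312e+02]
 [ 1.540000e-02 -8.605000e-01 -5.092000e-01  5.714345e+02]
 [ 0.000000e+00  0.000000e+00  0.000000e+00  1.000000e+00]]
top [[398.67964762   0.         316.74112744]
 [  0.         398.67964762 195.1830467 ]
 [  0.           0.           1.        ]] [[-1.470000e-02 -9.960000e-01  8.870000e-02  4.370274e+02]
 [-9.997000e-01  1.650000e-02  2.020000e-02 -5.997160e+01]
 [-2.160000e-02 -8.840000e-02 -9.959000e-01  8.947112e+02]
 [ 0.000000e+00  0.000000e+00  0.000000e+00  1.000000e+00]]
```

View pics/side0.png

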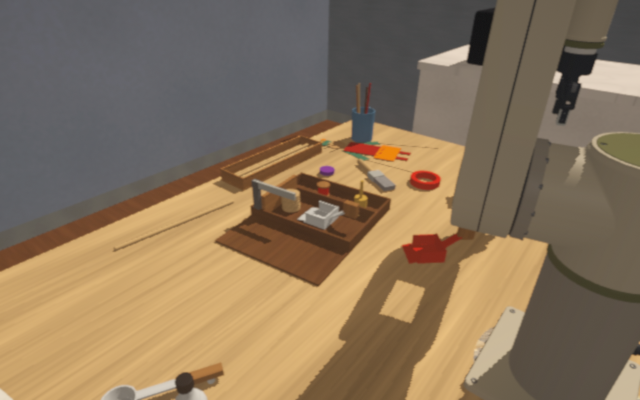

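View pics/top0.png

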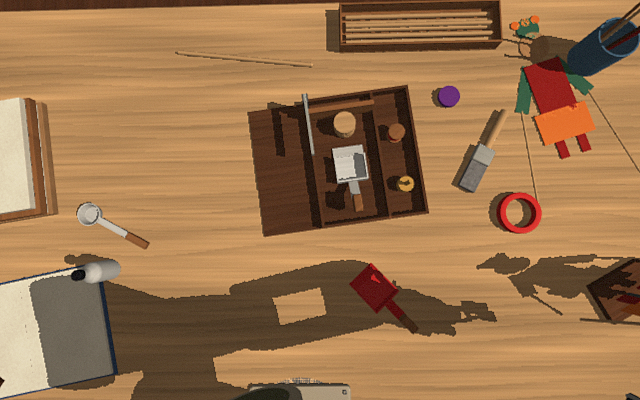

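Run:
```python
import cv2, numpy as np
t=cv2.imread("pics/top0.png"); s=cv2.imread("pics/side0.png")
cv2.imwrite("pics/t1.png",cv2.resize(t[75:245,240:440],None,fx=3.5,fy=3.5,interpolation=cv2.INTER_CUBIC))
cv2.imwrite("pics/s1.png",cv2.resize(s[160:280,210:400],None,fx=4,fy=4,interpolation=cv2.INTER_CUBIC))
d=np.load("pics/top0.npz")["depth"]
dd=d[75:245,240:440]; print(np.percentile(dd,[0,1,50,99]))
v=np.clip((dd-780)/(900-780)*255,0,255).astype(np.uint8)
cv2.imwrite("pics/td.png",cv2.resize(cv2.applyColorMap(v,cv2.COLORMAP_JET),None,fx=3.5,fy=3.5,interpolation=cv2.INTER_NEAREST))
```

```text
[  0.         806.72908936 897.32159424 925.99724854]
```

View pics/t1.png

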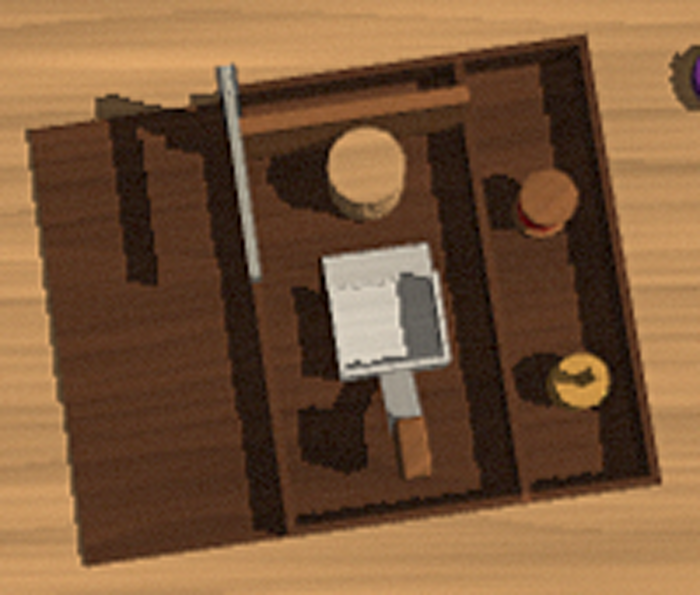

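View pics/s1.png

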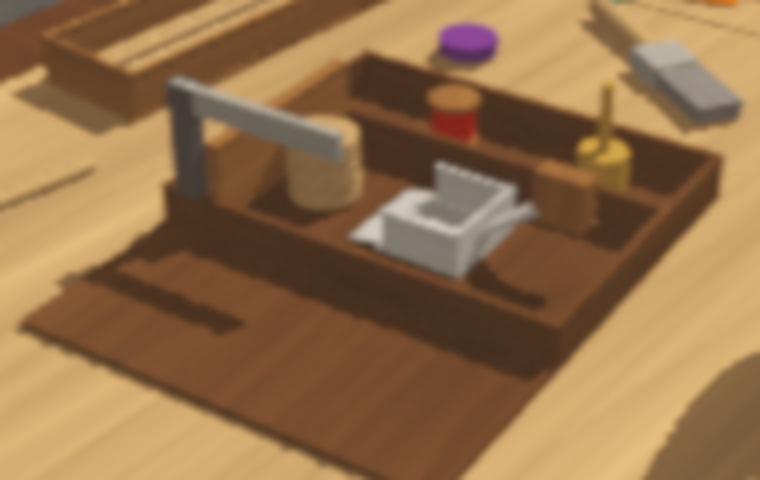

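View pics/td.png

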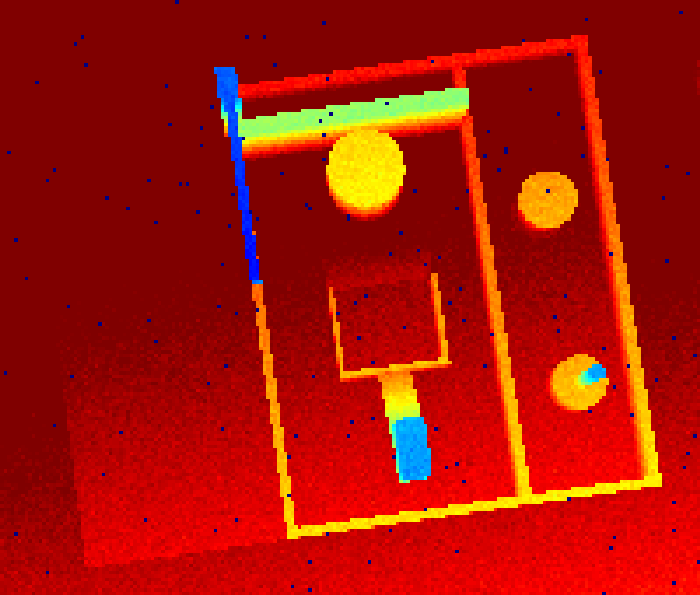

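```bash
cat > h.py <<'E'
import cv2, numpy as np
def cloud(s):
    d=s["depth"].astype(float); K=s["intrinsics"]; T=s["world_from_camera"]
    v,u=np.mgrid[:d.shape[0],:d.shape[1]]
    P=np.stack([(u-K[0,2])/K[0,0]*d,(v-K[1,2])/K[1,1]*d,d],-1)
    W=P@T[:3,:3].T+T[:3,3]; W[d<=0]=np.nan
    return W
E
python3 - <<'E'
from h import *
s=np.load("pics/top0.npz"); W=cloud(s)
px=s["pixels"].astype(int)
def reg(x0,y0,x1,y1): # crop coords of t1
    a=W[75+int(y0/3.5):75+int(y1/3.5),240+int(x0/3.5):240+int(x1/3.5)].reshape(-1,3); return a[~np.isnan(a[:,0])]
for n,b in dict(floor=(310,480,380,500),floor2=(260,200,310,300),landing=(100,250,200,450),landing2=(100,150,200,240),table=(20,150,30,500),disc=(340,140,390,190),grip=(402,425,425,470),wallL=(255,300,300,530),bar=(225,70,262,275),board=(250,90,465,150),pan=(340,290,430,355),wallBot=(300,480,510,530)).items():
    a=reg(*b); print(n,len(a),np.median(a,0).round(1),np.percentile(a[:,2],[5,95]).round(1))
def line(a,zlo,zhi,ax):
    a=a[(a[:,2]>zlo)&(a[:,2]<zhi)]; m=a.mean(0); u,S,v=np.linalg.svd((a-m)[:,:2],full_matrices=False)
    d=v[0]; d=d*np.sign(d[ax]); print(len(a),m.round(1),np.degrees(np.arctan2(d[1],d[0])).round(2),(S/np.sqrt(len(a))).round(2))
line(reg(248,280,300,525),28,50,0)
line(reg(215,60,265,285),90,130,0)
line(reg(245,85,465,150),70,85,1)
line(reg(300,485,515,540),28,50,1)
line(reg(465,110,530,500),28,50,0)
line(reg(395,415,435,480),65,100,0)
line(reg(325,265,345,360),30,50,0)
line(reg(430,265,448,350),30,50,0)
E
```

```text
floor 100 [473.4 -87.5   5. ] [2.4 7.4]
floor2 391 [628.7 -51.4   5. ] [2.2 7.6]
landing 1649 [565.4  35.8   5. ] [2.5 7.6]
landing2 747 [667.9  35.1   5.1] [2.5 7.4]
table 299 [584.2 118.6  -1.1] [-3.8  1.4]
disc 196 [ 670.2 -102.8   52.9] [50.7 55.3]
grip 91 [ 494.2 -125.5   80.5] [78.4 83.2]
wallL 854 [521.3 -45.2   5.6] [ 2.6 34. ]
bar 575 [671.2 -27.9  19.1] [  1.9 111.3]
board 1033 [698.8 -98.1  50.8] [ 3.6 72.1]
pan 471 [ 580.6 -115.3    7.5] [ 4.9 10. ]
wallBot 838 [ 462.4 -124.1    5.3] [-1.7 33.8]
195 [525.5 -44.5  32.9] 7.19 [43.74  1.77]
220 [658.4 -27.6 109.5] 7.21 [39.18  2.43]
234 [698.2 -96.9  71.4] 97.37 [38.49  3.01]
176 [ 454.2 -125.3   32.9] 97.23 [38.96  1.74]
370 [ 590.9 -184.9   33.3] 5.99 [69.33  6.89]
162 [ 493.  -126.2   79.9] 5.75 [10.33  5.31]
29 [574.7 -83.9  34.2] 6.81 [13.01  0.88]
37 [ 581.5 -148.5   34.4] 7.0 [14.39  1.01]
```

```bash
cat >> h.py <<'E'
A=np.radians(7.25); ex=np.array([np.cos(A),np.sin(A)]); ey=np.array([-np.sin(A),np.cos(A)])
O=675.6*ex-183.5*ey
def tr(W,zf=5.0):
    q=W[...,:2]-O
    return np.stack([q@ex,q@ey,W[...,2]-zf],-1)
def box(T,x,y,z):
    m=(T[...,0]>x[0])&(T[...,0]<x[1])&(T[...,1]>y[0])&(T[...,1]<y[1])&(T[...,2]>z[0])&(T[...,2]<z[1]); return T[m]
E
python3 - <<'E'
from h import *
print("O",O)
for n in ("top","side"):
    T=tr(cloud(np.load(f"pics/{n}0.npz")))
    P=lambda l,a: print(n,l,len(a),'mean',a.mean(0).round(1),'lo',np.percentile(a,2,axis=0).round(1),'hi',np.percentile(a,98,axis=0).round(1)) if len(a) else print(n,l,0)
    P("floor",box(T,(-230,-150),(20,60),(-12,12)))
    P("landing",box(T,(-200,-40),(90,190),(-12,12)))
    P("bartop",box(T,(-150,0),(60,90),(95,125)))
    P("bar",box(T,(-200,60),(50,100),(80,125)))
    P("grip",box(T,(-230,-150),(-40,60),(70,90)))
    P("disc",box(T,(-90,-4),(-40,40),(43,53)))
    P("board",box(T,(-15,25),(-72,66),(62,75)))
    P("wall+y",box(T,(-225,-120),(60,90),(24,33)))
    P("wall-y",box(T,(-225,-20),(-90,-60),(24,33)))
    P("panw",box(T,(-140,-60),(-50,50),(24,36)))
    P("panbk",box(T,(-140,-100),(-20,20),(26,36)))
E
```

```text
O [693.35605484 -96.77288472]
top floor 635 mean [-1.902e+02  4.000e+01  1.000e-01] lo [-228.2   20.9   -2.9] hi [-151.5   59.1    3.3]
top landing 3112 mean [-120.7  140.     0. ] lo [-196.8   92.    -3. ] hi [-43.2 188.2   3. ]
top bartop 139 mean [-48.3  73.1 105.2] lo [-93.6  70.2 102.9] hi [ -2.7  75.9 107.7]
top bar 222 mean [-25.6  73.  104.3] lo [-94.7  67.6  88.8] hi [ 28.5  78.2 107.7]
top grip 154 mean [-202.3   -4.2   75.4] lo [-219.3  -13.    72.3] hi [-185.1    4.3   78.7]
top disc 379 mean [-26.2  -3.9  47.9] lo [-47.4 -24.9  45.1] hi [-5.8 17.2 50.9]
top board 334 mean [ 4.5 -2.1 65.7] lo [ -0.5 -67.1  62.6] hi [10.  63.2 68.3]
top wall+y 136 mean [-172.   73.   28.] lo [-222.6   70.1   25. ] hi [-121.7   75.9   31. ]
top wall-y 284 mean [-123.9  -72.7   27.8] lo [-220.7  -75.9   24.5] hi [-24.8 -69.7  31. ]
top panw 67 mean [-116.5   -7.2   29.2] lo [-138.9  -38.8   24.4] hi [-94.2  29.1  31.9]
top panbk 0
side floor 91 mean [-186.2   27.3    0.3] lo [-218.8   20.9   -1.8] hi [-152.9   33.5    2.2]
side landing 1868 mean [-123.1  141.8    0.2] lo [-197.1   92.2   -1.8] hi [-43.2 188.2   2.2]
side bartop 176 mean [-49.5  73.8 101.4] lo [-93.4  68.2  95.3] hi [ -1.6  77.5 106. ]
side bar 381 mean [-30.6  74.4  97.3] lo [-93.3  67.9  82.8] hi [ 28.7  78.7 106. ]
side grip 81 mean [-203.    -2.    74.6] lo [-218.8  -12.5   70.5] hi [-185.1    5.1   77.1]
side disc 53 mean [-29.  -11.5  47.3] lo [-49.  -28.5  43.8] hi [-7.7 19.5 49.8]
side board 102 mean [  4.5 -10.6  65.4] lo [ -0.3 -67.1  62.3] hi [11.2 64.  67.7]
side wall+y 122 mean [-172.2   73.2   27.2] lo [-220.8   68.5   24.3] hi [-121.    76.6   29.7]
side wall-y 139 mean [-114.1  -72.3   27.1] lo [-221.9  -78.1   24.2] hi [-26.7 -68.4  30.1]
side panw 88 mean [-116.    -3.6   27.8] lo [-139.2  -39.7   24.1] hi [-93.5  30.   31.4]
side panbk 0
```

>>> send_rows(dp=[[40, 55, 0], [80, 115, 0], [115, 165, 0], [150, 215, 0], [185, 265, 0]], rot=[[0, 0, -0.04], [0, 0, -0.08], [0, 0, -0.12], [0, 0, -0.16], [0, 0, -0.197]], jaw=60, force=100)

```text
time: 0.72
tool_pos: [365.9, -312.2, 205.9]
tcp_rot: [180.0, 0.0, -83.3]
ft_force: [1.3, -0.7, 0.5]
finger_gap: 59.6
```

>>> send_rows(dp=[[35, 50, 0], [70, 100, 0], [100, 145, 0], [122, 179, 0], [122, 179, 0]], rot=[[0, 0, 0], [0, 0, 0], [0, 0, 0], [0, 0, 0], [0, 0, 0]])

```text
time: 1.35
tool_pos: [488.0, -132.6, 205.7]
tcp_rot: [180.0, 0.1, -83.0]
ft_force: [-0.7, -0.8, 0.2]
finger_gap: 60.1
```

Run:
```python
from bench import r, vision
from h import *
for i in range(3): s=r.sense(); print(s['time'],s['tool_pos'],s['tcp_rot'],s['qd'].round(1))
t=vision.snapshot("top"); cv2.imwrite("pics/t2.png",cv2.resize(t["pixels"][55:255,220:460,::-1],None,fx=3,fy=3)); 
s=r.sense(); print(s['time'],s['tool_pos'],s['tcp_rot'])
```

```text
1.35 [ 487.96789201 -132.59326715  205.66711362] [ 1.79969370e+02  5.56378340e-02 -8.29635727e+01] [-3.3 -0.8  0.8 -1.3  0.4 -2.4]
1.35 [ 487.96789201 -132.59326715  205.66711362] [ 1.79969370e+02  5.56378340e-02 -8.29635727e+01] [-3.3 -0.8  0.8 -1.3  0.4 -2.4]
1.35 [ 487.96789201 -132.59326715  205.66711362] [ 1.79969370e+02  5.56378340e-02 -8.29635727e+01] [-3.3 -0.8  0.8 -1.3  0.4 -2.4]
1.4 [ 487.28094256 -134.01681322  205.66000863] [ 1.79939655e+02  1.88590880e-02 -8.30325524e+01]
```

View pics/t2.png

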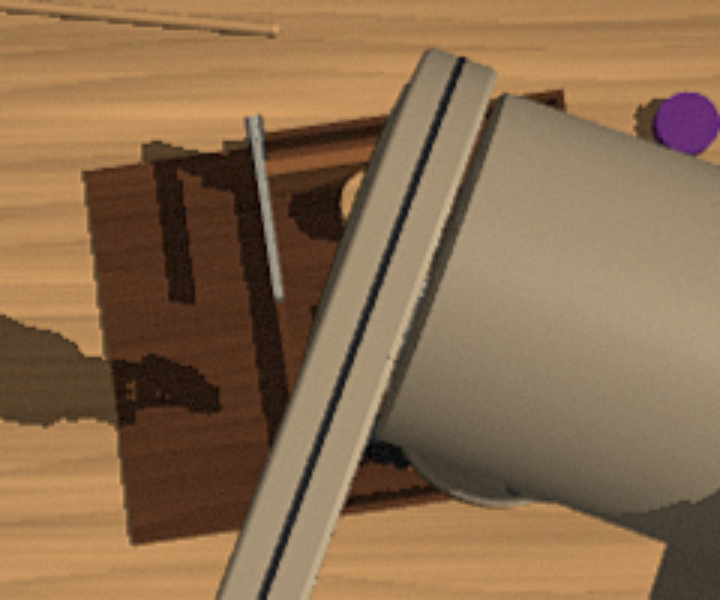

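>>> send_rows(dp=[[6, 7.5, -30], [6, 7.5, -60], [6, 7.5, -90], [6, 7.5, -105], [6, 7.5, -105]], rot=[[0, 0, 0], [0, 0, 0], [0, 0, 0], [0, 0, 0], [0, 0, 0]])

```text
time: 2.02
tool_pos: [492.0, -128.0, 100.2]
tcp_rot: [179.9, 0.1, -83.3]
ft_force: [0.2, -0.6, -0.0]
finger_gap: 60.3
```

Run:
```python
from bench import r, vision
from h import *
t=vision.snapshot("side"); cv2.imwrite("pics/s2.png",cv2.resize(t["pixels"][120:280,200:420,::-1],None,fx=3.5,fy=3.5)); 
s=r.sense(); print(s['time'],s['tool_pos'],s['tcp_rot'])
```

```text
2.075 [ 493.02363187 -128.19996747  101.50647828] [ 1.79984889e+02  1.79147227e-03 -8.32433711e+01]
```

View pics/s2.png

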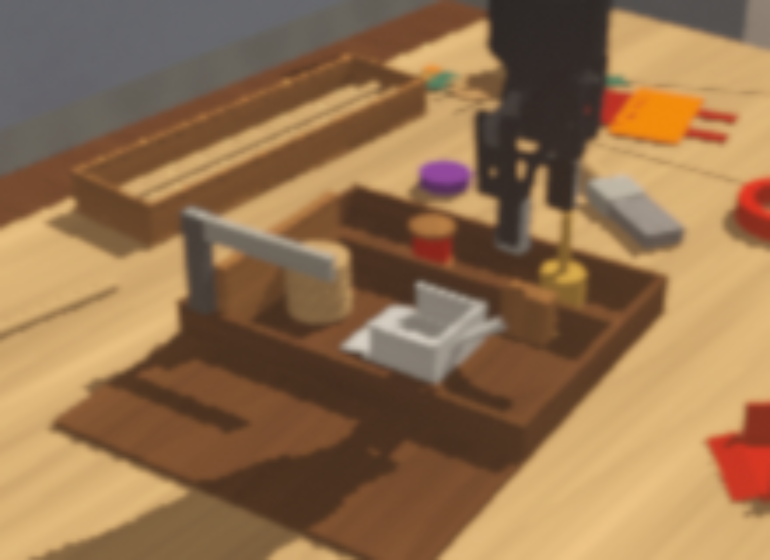

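Run:
```python
from bench import r, vision
from h import *
t=vision.snapshot("side"); W=cloud(t); T=tr(W)
m=(np.abs(T[...,0]+203)<60)&(np.abs(T[...,1])<75)&(T[...,2]>80)&(T[...,2]<180)
p=T[m]; px=t["pixels"][m]
o=np.argsort(p[:,2])
for i in o[:260:8]: print(p[i].round(0),px[i])
```

```text
[-198.   30.  125.] [92 78 67]
[-195.  -35.  127.] [188 151  99]
[-194.  -36.  129.] [169 133  87]
[-212.   31.  130.] [109 100  92]
[-213.   29.  132.] [115 106  97]
[-210.  -36.  133.] [56 44 36]
[-207.   37.  134.] [78 70 63]
[-195.  -34.  135.] [155 121  79]
[-205.   39.  137.] [64 56 50]
[-215.  -41.  137.] [149 124  95]
[-216.   30.  138.] [124 108  94]
[-214.   27.  139.] [141 121 102]
[-199.   40.  140.] [66 49 40]
[-204.  -37.  142.] [54 43 36]
[-208.   39.  143.] [54 45 40]
[-213.  -33.  143.] [60 48 40]
[-212.  -35.  145.] [58 47 40]
[-196.   37.  145.] [147 111  72]
[-207.   38.  147.] [53 44 40]
[-214.  -35.  148.] [76 65 56]
[-197.   38.  149.] [165 128  83]
[-201.   37.  149.] [55 45 40]
[-214.  -40.  151.] [109  98  86]
[-213.   35.  152.] [89 82 75]
[-193.  -35.  152.] [170 134  88]
[-208.  -36.  154.] [54 42 35]
[-210.   31.  155.] [87 79 72]
[-202.   34.  156.] [53 44 40]
[-211.  -36.  157.] [55 44 37]
[-211.   32.  158.] [86 79 72]
[-200.  -36.  159.] [53 42 35]
[-202.   39.  160.] [59 48 42]
[-204.  -34.  161.] [54 43 36]
```

Run:
```python
from bench import r, vision
from h import *
t=vision.snapshot("side"); s=r.sense(); print(s['time'],s['tool_pos'],s['joint_pos'].round(2),s['finger_gap'])
im=t["pixels"][:,:,::-1].copy()
Ti=np.linalg.inv(t["world_from_camera"])
def pr(p):
    c=Ti[:3,:3]@p+Ti[:3,3]; q=t["intrinsics"]@c; return tuple(int(round(v)) for v in q[:2]/q[2])
print(pr(s['tool_pos']))
im=cv2.resize(im,None,fx=4,fy=4,interpolation=cv2.INTER_CUBIC)
for dz,c in ((0,(0,255,0)),(-14,(255,0,255)),(30,(255,255,0))):
    u,v=pr(s['tool_pos']+[0,0,dz]); cv2.circle(im,(u*4,v*4),3,c,-1)
cv2.imwrite("pics/s3.png",im[480:1000,1100:1700])
W=cloud(t);T=tr(W)
m=(np.abs(T[...,0]+203)<40)&(np.abs(T[...,1])<75)&(T[...,2]>80)
p=T[m];print(np.histogram(p[:,2],bins=range(80,260,10)))
```

```text
2.175 [ 494.10084751 -128.28325519  102.71534828] [-2.0310e+01 -2.2900e+00  1.0636e+02 -1.0000e-02  7.5800e+01  6.2910e+01] 60.02432285081751
(351, 195)
(array([  0,   0,   0,   0,  21,  64,  76,  84,  60, 105, 111, 124, 142,
       146, 191, 119,  59]), array([ 80,  90, 100, 110, 120, 130, 140, 150, 160, 170, 180, 190, 200,
       210, 220, 230, 240, 250]))
```

View pics/s3.png

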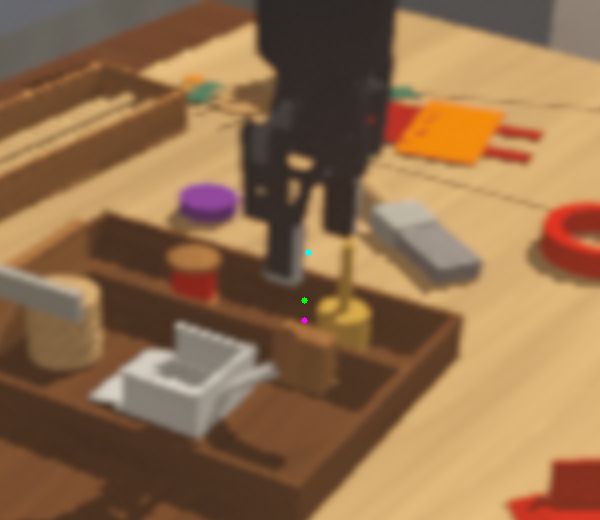

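Run:
```python
from bench import r, vision
from h import *
for k in range(4):
    t=vision.snapshot("side"); s=r.sense(); print(s['time'],s['tool_pos'].round(2),s['joint_pos'].round(2),s['ft_force'].round(1))
    T=tr(cloud(t))
    m=(np.abs(T[...,0]+203)<40)&(np.abs(T[...,1])<75)&(T[...,2]>80)
    print(np.sort(T[m][:,2])[:5])
```

```text
2.225 [ 494.24 -128.16  102.8 ] [-20.29  -2.3  106.36   0.    75.79  62.91] [0.6 0.2 0. ]
[126.31711018 126.94477906 127.25711052 127.50084847 127.63284409]
2.275 [ 494.17 -128.1   102.69] [-20.29  -2.3  106.37  -0.    75.79  62.92] [-0.2 -0.1  0.3]
[125.78291914 126.65515175 127.27667815 127.31184568 127.92495235]
2.325 [ 494.07 -127.96  102.48] [-20.28  -2.29 106.39   0.    75.78  62.92] [-0.1 -0.   0.9]
[126.72051544 126.80412607 126.99164317 127.25281162 127.37415764]
2.375 [ 493.92 -127.88  102.27] [-20.27  -2.28 106.4   -0.    75.78  62.92] [ 0.  -0.9 -1. ]
[126.87962387 126.8872075  126.92921608 126.96785724 127.13982226]
```

Run:
```python
from bench import r, vision
from h import *
t=vision.snapshot("side"); s=r.sense(); print(s['tool_pos'])
T=tr(cloud(t))
for z in range(120,300,8):
    a=box(T,(-290,-120),(-90,90),(z,z+8))
    if len(a): print(z,len(a),np.percentile(a[:,0],[3,97]).round(),np.percentile(a[:,1],[3,97]).round())
```

```text
[ 493.77326549 -127.75373206  102.02278168]
120 12 [-210. -195.] [-36.  33.]
128 46 [-214. -192.] [-38.  38.]
136 64 [-214. -194.] [-38.  40.]
144 56 [-214. -194.] [-38.  39.]
152 65 [-214. -194.] [-39.  40.]
160 52 [-214. -195.] [-43.  41.]
168 60 [-216. -195.] [-45.  56.]
176 107 [-216. -192.] [-60.  58.]
184 74 [-219. -192.] [-62.  59.]
192 105 [-220. -193.] [-64.  61.]
200 117 [-220. -193.] [-63.  61.]
208 115 [-221. -192.] [-66.  62.]
216 121 [-223. -193.] [-62.  64.]
224 178 [-222. -193.] [-55.  64.]
232 73 [-215. -195.] [-7. 37.]
240 45 [-214. -194.] [12. 33.]
248 99 [-240. -181.] [-1. 33.]
256 126 [-240. -178.] [-9. 33.]
264 133 [-240. -178.] [-5. 34.]
272 136 [-241. -177.] [-8. 34.]
280 131 [-240. -178.] [-5. 34.]
288 190 [-240. -174.] [-20.  33.]
296 112 [-235. -184.] [-5. 27.]
```

>>> send_rows(dp=[[-0.5, 0, -15], [-0.5, 0, -30], [-0.5, 0, -40], [-0.5, 0, -40], [-0.5, 0, -40]], rot=[[0, 0, 0], [0, 0, 0], [0, 0, 0], [0, 0, 0], [0, 0, 0]])

```text
time: 3.05
tool_pos: [492.9, -127.6, 61.3]
tcp_rot: [-180.0, -0.0, -83.2]
ft_force: [0.0, 0.4, -0.2]
finger_gap: 60.1
```

```bash
cat > look.py <<'E'
import sys
from bench import r, vision
from h import *
out=sys.argv[1]
t=vision.snapshot("side"); s=r.sense(); print(s['time'],s['tool_pos'].round(1),s['tcp_rot'].round(1),s['ft_force'].round(1),s['finger_gap'])
im=t["pixels"][:,:,::-1]
cv2.imwrite(f"pics/{out}.png",cv2.resize(im[120:280,210:400],None,fx=4,fy=3.7,interpolation=cv2.INTER_CUBIC))
np.savez(f"pics/{out}.npz",**t)
T=tr(cloud(t))
E
python3 - <<'E'
import sys; sys.argv=['','s4']
exec(open('look.py').read())
for z in range(40,130,8):
    a=box(T,(-290,-120),(-90,90),(z,z+8))
    if len(a): print(z,len(a),np.percentile(a[:,0],[3,97]).round(),np.percentile(a[:,1],[3,97]).round())
E
```

```text
3.1 [ 493.1 -127.7   61.6] [-180.    -0.   -83.2] [ 0.5 -0.7  0. ] 59.915123458371575
40 46 [-219. -175.] [-9.  5.]
48 43 [-219. -187.] [-7.  6.]
56 46 [-220. -187.] [-7.  5.]
64 35 [-220. -194.] [-10.   5.]
72 41 [-220. -199.] [-11.   5.]
80 13 [-211. -194.] [-37.  33.]
88 41 [-214. -194.] [-38.  38.]
96 62 [-215. -195.] [-37.  39.]
104 59 [-215. -194.] [-39.  41.]
112 58 [-215. -195.] [-38.  40.]
120 43 [-216. -197.] [-40.  41.]
128 68 [-217. -193.] [-55.  56.]
```

View pics/s4.png

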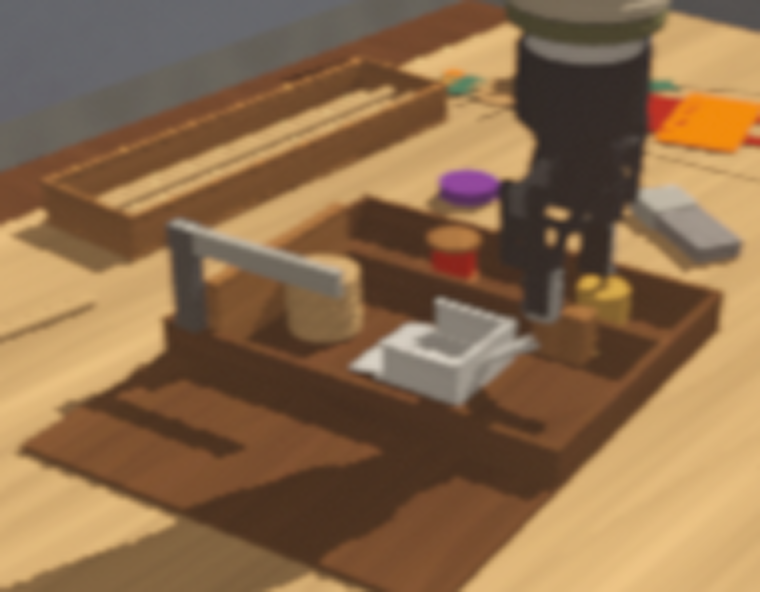

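>>> send_rows(dp=[[0.5, -1, -12], [1, -2, -24], [1, -2, -34], [1, -2, -34], [1, -2, -34]], rot=[[0, 0, 0], [0, 0, 0], [0, 0, 0], [0, 0, 0], [0, 0, 0]])

```text
time: 3.72
tool_pos: [493.8, -129.6, 27.2]
tcp_rot: [180.0, 0.0, -83.2]
ft_force: [0.6, -0.2, 0.8]
finger_gap: 60.2
```

```bash
python3 look.py s5
```

```text
3.775 [ 494.  -129.7   27.5] [-180.    -0.   -83.2] [0.2 0.1 0.2] 59.967735262373616
```

View pics/s5.png

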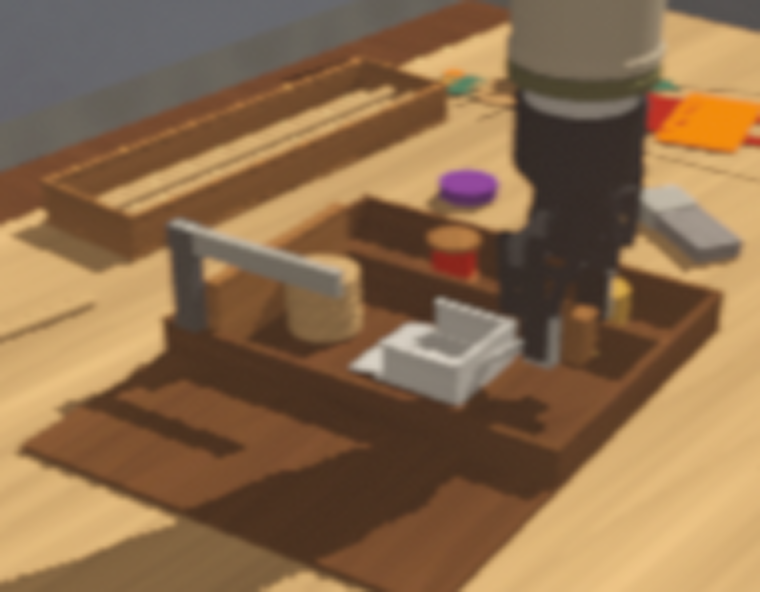

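>>> send_rows(dp=[[0, 0, 0], [0, 0, 0], [0, 0, 0], [0, 0, 0]], rot=[[0, 0, 0], [0, 0, 0], [0, 0, 0], [0, 0, 0]], jaw=10, force=100)

```text
time: 4.28
tool_pos: [494.0, -129.6, 27.6]
tcp_rot: [-180.0, -0.0, -83.2]
ft_force: [-1.9, 0.4, 5.7]
finger_gap: 16.8
```

```bash
python3 look.py s6
```

```text
4.325 [ 494.  -129.6   27.6] [-180.    -0.   -83.2] [-1.   0.3  4.5] 16.374179663765062
```

View pics/s6.png

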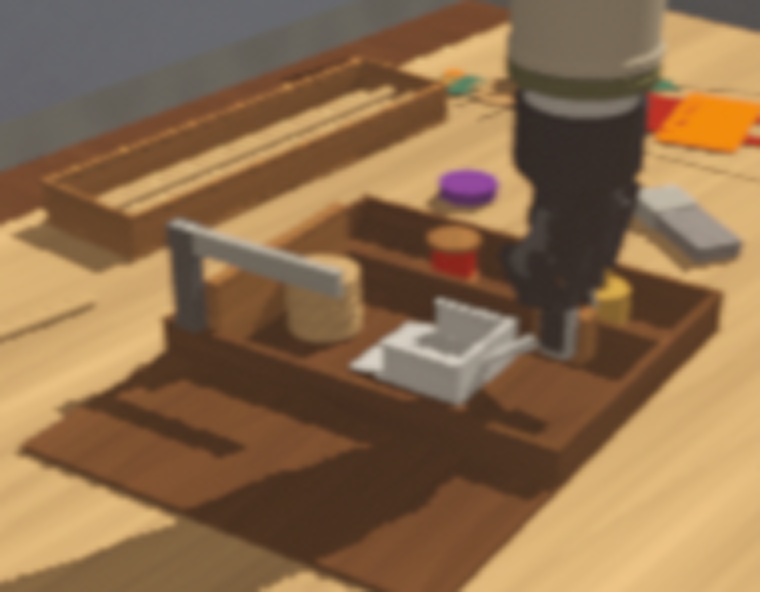

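>>> send_rows(dp=[[2, 0.3, 0], [6, 0.8, 0], [11, 1.4, 0], [15, 1.9, 0], [18, 2.3, 0]], rot=[[0, 0, 0], [0, 0, 0.004], [0, 0, 0.004], [0, 0, 0.004], [0, 0, 0.004]])

```text
time: 4.95
tool_pos: [511.5, -127.7, 27.7]
tcp_rot: [179.9, -0.0, -83.0]
ft_force: [-7.1, -0.3, 9.1]
finger_gap: 16.6
```

```bash
cat > scoop.py <<'E'
# measure scoop from top & side in tray frame
from bench import r, vision
from h import *
def meas(save=None):
    for n in ("top","side"):
        t=vision.snapshot(n); T=tr(cloud(t)); px=t["pixels"].astype(int)
        sat=px.max(-1)-px.min(-1); g=(sat<28)&(px.max(-1)>110)
        m=g&(T[...,0]>-170)&(T[...,0]<20)&(np.abs(T[...,1])<60)&(T[...,2]<60)
        a=T[m]
        if len(a)>20:
            print(n,len(a),'x',np.percentile(a[:,0],[2,98]).round(1),'y',np.percentile(a[:,1],[2,98]).round(1),'z',np.percentile(a[:,2],[2,98]).round(1))
        if save: cv2.imwrite(f"pics/{save}_{n}.png",cv2.resize(t["pixels"][(75 if n=='top' else 120):(245 if n=='top' else 280),(240 if n=='top' else 210):(440 if n=='top' else 400),::-1],None,fx=3.5,fy=3.5,interpolation=cv2.INTER_CUBIC)); np.savez(f"pics/{save}_{n}.npz",**t)
    s=r.sense(); print(s['time'],s['tool_pos'].round(1),s['tcp_rot'].round(2),s['ft_force'].round(1),s['wrist_torque'].round(2),s['finger_gap'].round(2))
import sys
if __name__=="__main__": meas(sys.argv[1])
E
python3 scoop.py a1; cd pics; python3 -c "
import cv2,numpy as np
a=cv2.imread('a1_top.png');b=cv2.imread('a1_side.png');print(a.shape,b.shape)
cv2.imwrite('a1.png',cv2.resize(np.vstack([a[:400],cv2.resize(b,(700,590))[100:500]]),(525,600)))"
```

```text
side 646 x [-154.9  -55.9] y [-39.4  29.2] z [ 0.9 38.1]
(595, 700, 3) (560, 665, 3)Traceback (most recent call last):
  File "scoop.py", line 15, in <module>
    if __name__=="__main__": meas(sys.argv[1])
                             ~~~~^^^^^^^^^^^^^
  File "scoop.py", line 13, in meas
    s=r.sense(); print(s['time'],s['tool_pos'].round(1),s['tcp_rot'].round(2),s['ft_force'].round(1),s['wrist_torque'].round(2),s['finger_gap'].round(2))
                                                                                                                                ^^^^^^^^^^^^^^^^^^^^^
AttributeError: 'float' object has no attribute 'round'
```

View pics/a1.png

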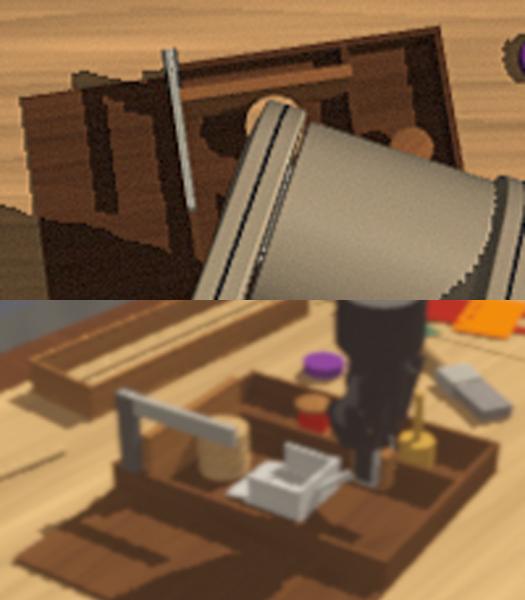

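>>> send_rows(dp=[[5, 1.3, 0], [10, 2, 0], [15, 2.7, 0], [20, 3.3, 0], [25, 4, 0]], rot=[[0, 0, 0], [0, 0, 0.0], [0, 0, 0.0], [0, 0, 0.0], [0, 0, 0.0]])

```text
time: 5.68
tool_pos: [536.1, -123.9, 27.8]
tcp_rot: [179.9, -0.0, -83.0]
ft_force: [-8.2, -1.0, 11.4]
finger_gap: 16.7
```

```bash
sed -i "s/s\['finger_gap'\].round(2)/round(s['finger_gap'],2)/" scoop.py; sed -i 's/("top","side")/("side",)/' scoop.py; python3 scoop.py a2
```

```text
side 591 x [-131.3  -36.7] y [-39.5  30. ] z [ 0.8 39.1]
5.725 [ 536.8 -123.7   27.8] [ 1.7996e+02 -3.0000e-02 -8.2970e+01] [-6.8 -1.7  8.8] [-0.19  0.9   0.01] 16.62
```

View pics/a2_side.png

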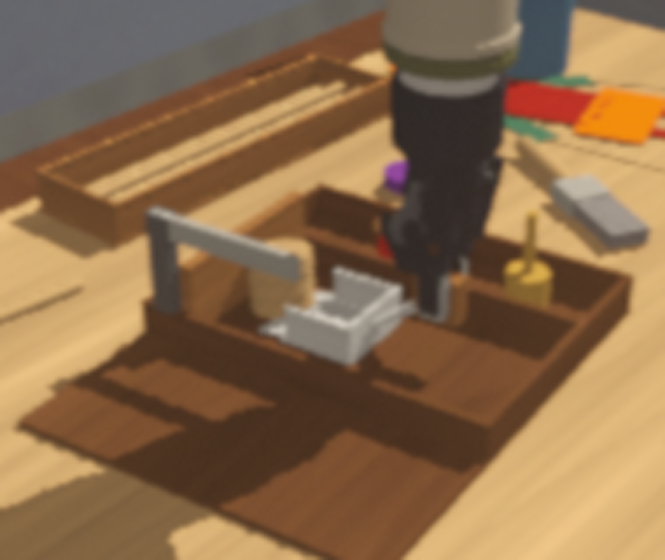

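>>> send_rows(dp=[[5, 0.7, 0], [10, 1.4, 0], [15, 2, 0], [20, 2.6, 0], [25, 3.2, 0]], rot=[[0, 0, 0], [0, 0, 0.0], [0, 0, 0.0], [0, 0, 0.0], [0, 0, 0.0]])

```text
time: 6.35
tool_pos: [561.1, -120.6, 27.8]
tcp_rot: [179.9, -0.0, -83.0]
ft_force: [-8.8, -0.9, 9.6]
finger_gap: 16.7
```

```bash
python3 scoop.py a3
```

```text
side 493 x [-107.   -11.4] y [-39.   30.3] z [ 1.7 39.3]
6.4 [ 561.9 -120.5   27.8] [ 1.7997e+02 -3.0000e-02 -8.2970e+01] [-5.  -0.9  7.8] [-0.18  0.73  0.02] 16.36
```

View pics/a3_side.png

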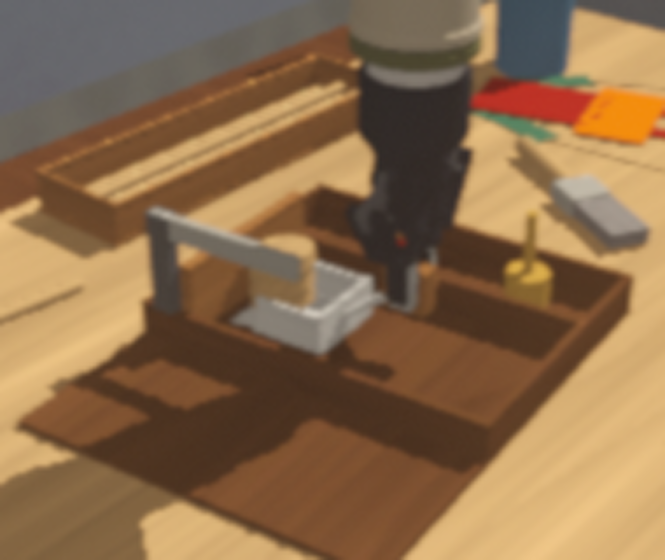

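>>> send_rows(dp=[[5, 0.7, 0], [10, 1.4, 0], [15, 2, 0], [19, 2.5, 0], [22, 2.8, 0]], rot=[[0, 0, 0], [0, 0, 0.0], [0, 0, 0.0], [0, 0, 0.0], [0, 0, 0.0]])

```text
time: 7.02
tool_pos: [582.5, -117.9, 27.8]
tcp_rot: [179.8, -0.0, -83.0]
ft_force: [-12.0, -1.2, 14.0]
finger_gap: 16.5
```

```bash
python3 scoop.py a4
```

```text
side 358 x [-84.9  -5.3] y [-37.7  30.2] z [ 1. 40.]
7.075 [ 583.  -117.8   27.8] [ 1.7987e+02 -2.0000e-02 -8.2970e+01] [-8.9 -0.4 12.1] [-0.12  1.36  0.  ] 16.29
```

View pics/a4_side.png

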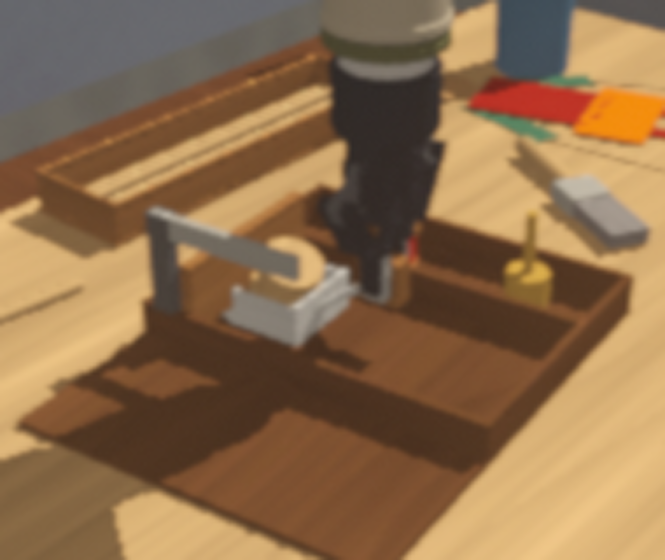

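>>> send_rows(dp=[[2, 0.2, 0], [4, 0.5, 0], [6, 0.7, 0], [6, 0.7, 0]], rot=[[0, 0, 0], [0, 0, 0.0], [0, 0, 0.0], [0, 0, 0.0]])

```text
time: 7.58
tool_pos: [586.3, -117.4, 27.8]
tcp_rot: [179.6, 0.0, -83.0]
ft_force: [-24.4, -1.6, 23.3]
finger_gap: 16.5
```

```bash
python3 scoop.py a5
```

```text
side 362 x [-83.8  -2. ] y [-38.5  30.3] z [ 0.5 42.4]
7.625 [ 586.3 -117.4   27.7] [ 1.7958e+02  2.0000e-02 -8.2980e+01] [-25.   -1.1  22.9] [-0.23  3.18  0.08] 16.33
```

View pics/a5_side.png

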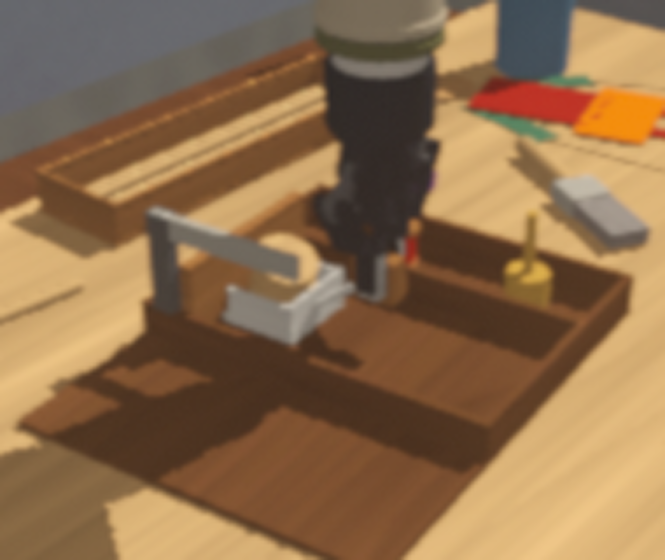

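```bash
cat > disc.py <<'E'
from h import *
import sys
def disc(f,xr=(-90,2),yr=(-45,45),zr=(36,62)):
    t=np.load(f); T=tr(cloud(t)); px=t["pixels"].astype(int)
    g=(px[...,0]-px[...,2]>35)&(px[...,0]>150)
    m=g&(T[...,0]>xr[0])&(T[...,0]<xr[1])&(T[...,1]>yr[0])&(T[...,1]<yr[1])&(T[...,2]>zr[0])&(T[...,2]<zr[1])
    a=T[m]
    if len(a)<15: print("few",len(a)); return
    print(len(a),a.mean(0).round(1),'x',np.percentile(a[:,0],[3,97]).round(),'y',np.percentile(a[:,1],[3,97]).round(),'z',np.percentile(a[:,2],[3,50,97]).round(1))
    c=np.linalg.lstsq(np.c_[a[:,:2]-a[:,:2].mean(0),np.ones(len(a))],a[:,2],rcond=None)[0]; print("slope deg x,y",np.degrees(np.arctan(c[:2])).round(1),c[2].round(1))
if __name__=="__main__":
    z=[float(v) for v in sys.argv[2:4]] or [36,62]
    disc(sys.argv[1],zr=z)
E
for k in a3 a4 a5; do python3 disc.py pics/${k}_side.npz; done; python3 disc.py pics/a5_side.npz 46 64
```

```text
84 [-29.4 -13.4  53.8] x [-50.   0.] y [-28.  -1.] z [39.6 55.3 58.2]
slope deg x,y [2.  4.7] 53.8
120 [-42.2  -2.9  49.8] x [-60. -19.] y [-21.  23.] z [41.  48.9 60.4]
slope deg x,y [15.5 -5.5] 49.8
103 [-36.9  -4.9  52.2] x [-56.  -0.] y [-21.  22.] z [41.7 51.9 61.1]
slope deg x,y [14.8 -2.7] 52.2
90 [-33.1  -6.7  54.4] x [-53.  -0.] y [-21.  23.] z [46.9 54.3 62.6]
slope deg x,y [14.5 -1.3] 54.4
```

>>> send_rows(dp=[[-4, -0.5, 0], [-8, -1, 0], [-12, -1.5, 0], [-16, -2, 0], [-20, -2.5, 0]], rot=[[0, 0, 0], [0, 0, 0.0], [0, 0, 0.0], [0, 0, 0.0], [0, 0, 0]])

```text
time: 8.25
tool_pos: [569.9, -119.1, 27.5]
tcp_rot: [-179.9, -0.0, -83.0]
ft_force: [3.7, -0.0, 3.1]
finger_gap: 16.5
```

```bash
python3 scoop.py a6;python3 disc.py pics/a6_side.npz 42 64
```

```text
side 413 x [-99.9   1.2] y [-38.4  29.9] z [ 1.8 41.6]
8.3 [ 569.5 -119.2   27.4] [-1.7997e+02 -1.0000e-02 -8.2960e+01] [2.1 1.  5.3] [ 0.19 -0.69  0.01] 16.88
58 [-41.5  -9.2  50.6] x [-58. -16.] y [-22.   6.] z [44.5 50.9 53.2]
slope deg x,y [8.1 4.8] 50.6
```

View pics/a6_side.png

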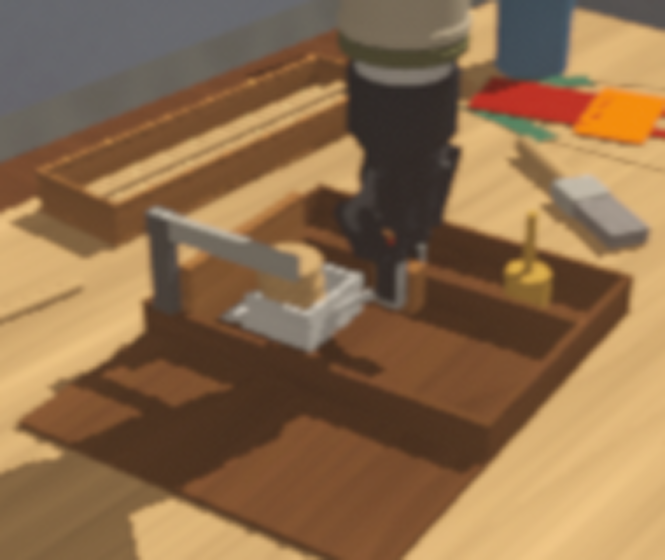

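>>> send_rows(dp=[[-5, -0.7, 0], [-10, -1.4, 0], [-15, -2, 0], [-20, -2.6, 0], [-23, -2.9, 0]], rot=[[0, 0, 0], [0, 0, 0.0], [0, 0, 0.0], [0, 0, 0.0], [0, 0, 0]])

```text
time: 8.93
tool_pos: [546.6, -122.1, 27.4]
tcp_rot: [-180.0, -0.0, -83.0]
ft_force: [3.8, 1.0, 5.0]
finger_gap: 16.7
```

>>> send_rows(dp=[[0, 0, 1], [0, 0, 4], [0, 0, 8], [0, 0, 12], [0, 0, 15]], rot=[[0, 0, 0], [0, 0, 0.0], [0, 0, 0.0], [0, 0, 0.0], [0, 0, 0]])

```text
time: 9.55
tool_pos: [546.5, -121.9, 42.2]
tcp_rot: [180.0, 0.0, -83.0]
ft_force: [0.2, 0.3, -2.8]
finger_gap: 16.6
```

```bash
python3 scoop.py a7;python3 disc.py pics/a7_side.npz 54 74
```

```text
side 430 x [-120.3  -23.9] y [-38.4  30.1] z [14.8 52.3]
9.6 [ 546.9 -122.1   42.8] [-1.7999e+02 -1.0000e-02 -8.2960e+01] [ 1.4 -0.7 -1.9] [-0.06  0.21  0.02] 16.38
144 [-57.8  -1.8  64.5] x [-81.   0.] y [-23.  19.] z [60.6 64.7 66.8]
slope deg x,y [1.9 0.4] 64.5
```

View pics/a7_side.png

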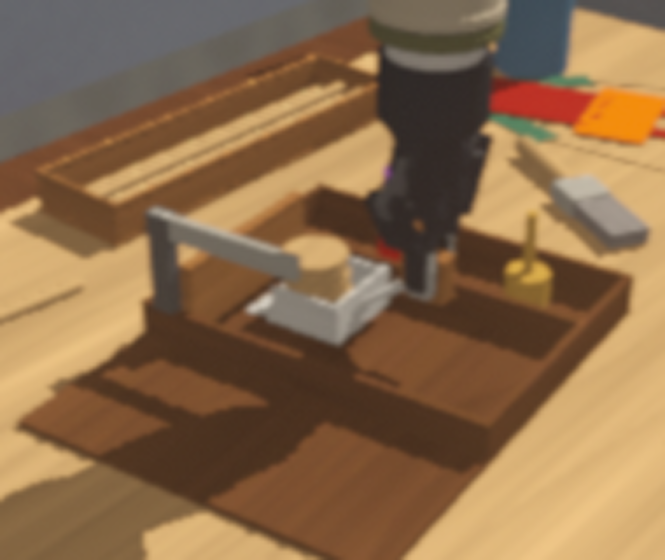

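>>> send_rows(dp=[[0, 0, 8], [0, 0, 16], [0, 0, 24], [0, 0, 30], [0, 0, 30]], rot=[[0, 0, 0], [0, 0, 0.0], [0, 0, 0.0], [0, 0, 0.0], [0, 0, 0]])

```text
time: 10.22
tool_pos: [547.3, -122.2, 73.0]
tcp_rot: [-179.9, -0.0, -83.0]
ft_force: [-0.4, -0.4, -3.1]
finger_gap: 16.8
```

>>> send_rows(dp=[[0, 0, 0], [0, 0, 0]], rot=[[0, 0, 0], [0, 0, 0.0]])

```text
time: 10.48
tool_pos: [546.4, -121.9, 71.7]
tcp_rot: [180.0, 0.0, -83.0]
ft_force: [-0.3, -0.0, -2.9]
finger_gap: 16.7
```

```bash
sed -i 's/T\[...,2\]<60)/T[...,2]<84)/; s/>110)/>110)\&(T[...,1]<60)/' scoop.py; python3 scoop.py a8;python3 disc.py pics/a8_side.npz 84 104
python3 - <<'E'
from h import *
T=tr(cloud(np.load('pics/a8_side.npz')))
# landing-side wall of pan: facing camera; +y outer wall at y~30
a=box(T,(-92,-42),(22,34),(36,84)); print(len(a),np.percentile(a[:,2],[1,5,50,95,99]).round(1))
E
```

```text
side 351 x [-114.5  -31.5] y [-38.3  30.2] z [45.2 77.8]
10.525 [ 546.4 -121.9   71.8] [ 1.7996e+02  2.0000e-02 -8.2970e+01] [-0.5 -0.2 -2.6] [-0.02  0.19  0.01] 16.37
156 [-59.7   0.7  93.9] x [-81. -37.] y [-21.  21.] z [91.4 94.1 96.1]
slope deg x,y [2.7 0.6] 93.9
135 [43.8 44.5 56.6 73.5 81.5]
```

View pics/a8_side.png

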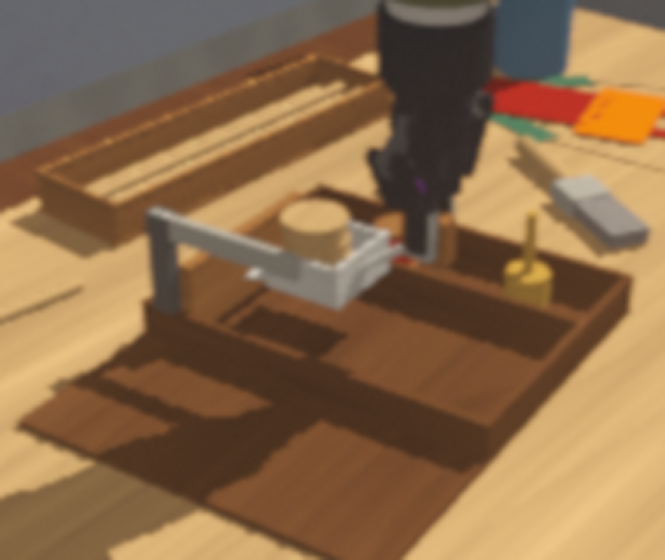

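>>> send_rows(dp=[[-0.6, 5, 1], [-1.9, 15, 1], [-3.2, 25, 1], [-4.4, 35, 1], [-5.1, 40, 1]], rot=[[0, 0, 0], [0, 0, 0.0], [0, 0, 0.0], [0, 0, 0.0], [0, 0, 0]])

```text
time: 11.15
tool_pos: [541.5, -81.0, 73.2]
tcp_rot: [-180.0, 0.0, -82.9]
ft_force: [0.8, 0.1, -2.4]
finger_gap: 16.4
```

>>> send_rows(dp=[[-0.8, 6, 0], [-1.5, 12, 0], [-2.3, 18, 0], [-3, 24, 0], [-3.8, 30, 0]], rot=[[0, 0, 0], [0, 0, 0.0], [0, 0, 0.0], [0, 0, 0.0], [0, 0, 0]])

```text
time: 11.78
tool_pos: [537.8, -51.7, 73.2]
tcp_rot: [-180.0, -0.0, -83.0]
ft_force: [0.0, -0.8, -2.6]
finger_gap: 16.5
```

```bash
python3 scoop.py a9;python3 disc.py pics/a9_side.npz 84 104
```

```text
side 91 x [-108.4  -70.6] y [32.3 59.6] z [46.6 78.4]
11.825 [537.7 -50.9  73.1] [ 1.800e+02  3.000e-02 -8.295e+01] [ 0.5  0.3 -3.1] [ 0.04  0.19 -0.02] 16.23
66 [-59.4  35.7  93.5] x [-80. -37.] y [23. 44.] z [87.4 93.9 95.6]
slope deg x,y [3.  2.1] 93.5
```

View pics/a9_side.png

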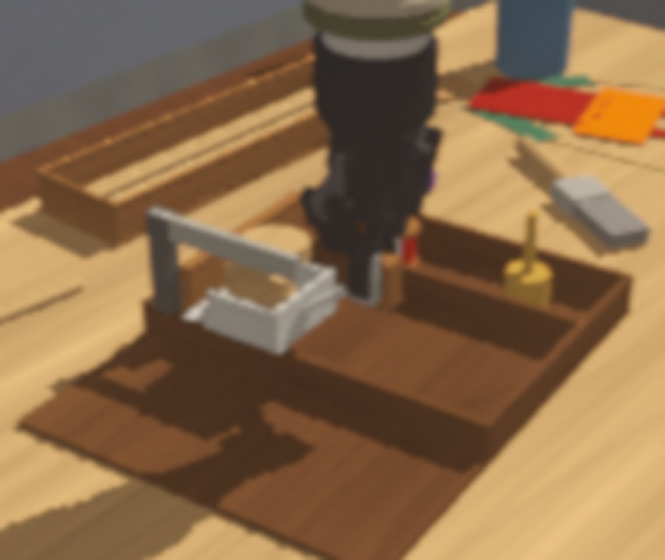

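>>> send_rows(dp=[[-0.8, 6, 0], [-1.5, 12, 0], [-2.3, 18, 0], [-3, 24, 0], [-3.8, 30, 0]], rot=[[0, 0, 0], [0, 0, 0.0], [0, 0, 0.0], [0, 0, 0.0], [0, 0, 0]])

```text
time: 12.45
tool_pos: [534.0, -21.6, 73.2]
tcp_rot: [-180.0, -0.0, -83.0]
ft_force: [1.0, 0.7, -2.8]
finger_gap: 16.4
```

```bash
python3 scoop.py b1
```

```text
12.5 [533.9 -20.9  73.2] [ 1.800e+02  3.000e-02 -8.294e+01] [-0.2  0.6 -2.5] [-0.05  0.18  0.04] 16.49
```

View pics/b1_side.png

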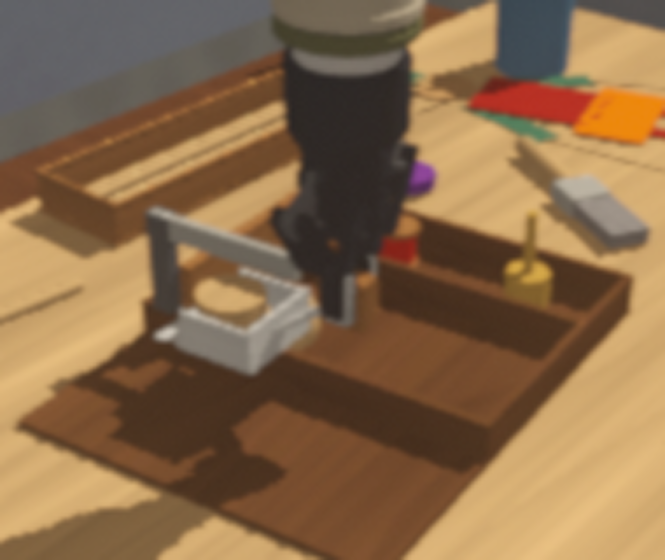

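>>> send_rows(dp=[[-1, 8, 0], [-2.2, 17, 0], [-3.4, 27, 0], [-4.6, 36, 0], [-5.5, 43, 0]], rot=[[0, 0, 0], [0, 0, 0.0], [0, 0, 0.0], [0, 0, 0.0], [0, 0, 0]])

```text
time: 13.12
tool_pos: [528.4, 21.7, 73.2]
tcp_rot: [180.0, 0.0, -82.9]
ft_force: [-0.3, -0.6, -2.0]
finger_gap: 16.6
```

```bash
sed -i 's/np.abs(T\[...,1\])<60/(T[...,1]>85)\&(T[...,1]<190)/; s/&(T\[...,1\]<60)//' scoop.py; python3 scoop.py b2
python3 - <<'E'
from bench import vision
import cv2
t=vision.snapshot("top"); cv2.imwrite("pics/b2_top.png",cv2.resize(t["pixels"][75:245,240:440,::-1],None,fx=3.5,fy=3.5,interpolation=cv2.INTER_CUBIC))
E
```

```text
side 523 x [-111.6  -19.7] y [107.2 175.1] z [47.  78.2]
13.175 [528.3  22.4  73.2] [ 1.800e+02  3.000e-02 -8.293e+01] [ 0.8 -0.1 -3.6] [0.06 0.14 0.02] 16.38
```

View pics/b2_side.png

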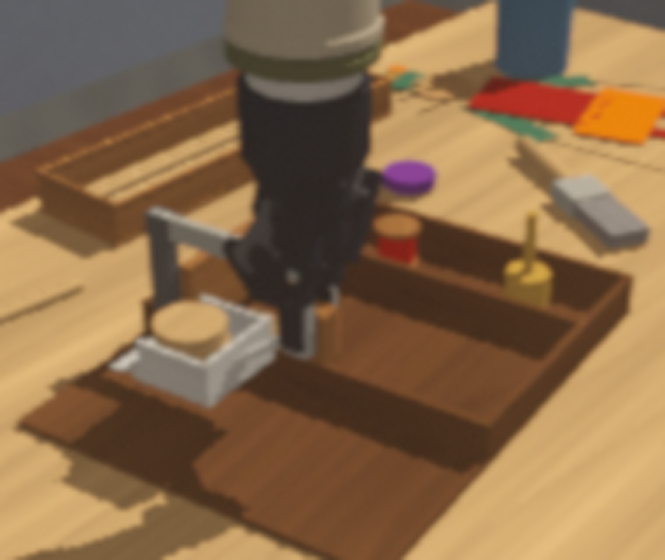

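View pics/b2_top.png

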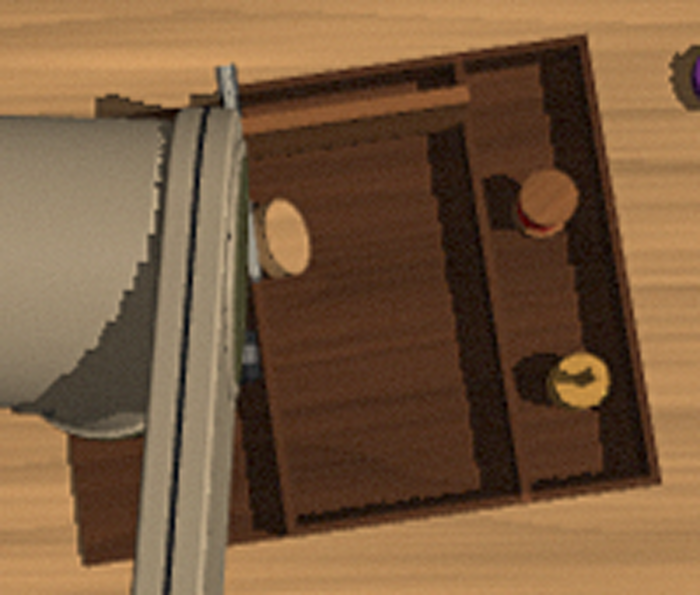

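Run:
```python
from bench import vision
from h import *
t=vision.snapshot("top"); T=tr(cloud(t)); px=t["pixels"].astype(int)
g=(px[...,0]>170)&(px[...,0]-px[...,2]>40)
m=g&(T[...,0]>-120)&(T[...,0]<0)&(T[...,1]>0)&(T[...,1]<80)&(T[...,2]<70)
a=T[m]; print(len(a),a.mean(0),np.percentile(a,[2,98],axis=0).round(1))
mu=a.mean(0);u,s,v=np.linalg.svd(a-mu,full_matrices=False); n=v[2]*np.sign(v[2,2]); print(n, s/np.sqrt(len(a)), 'centre',mu-8*n)
```

```text
182 [-56.61825898  49.56870216  25.95055064] [[-76.6  38.3   8.3]
 [-36.8  60.9  42.8]]
[ 0.00406118 -0.83026587  0.55735276] [11.5798955  11.41906131  0.92579223] centre [-56.65074839  56.21082911  21.4917286 ]
```

>>> send_rows(dp=[[0, 0, -9], [0, 0, -18], [0, 0, -27], [0, 0, -35], [0, 0, -40]], rot=[[0, 0, 0], [0, 0, 0.0], [0, 0, 0.0], [0, 0, 0.0], [0, 0, 0]])

```text
time: 13.9
tool_pos: [528.1, 21.0, 32.3]
tcp_rot: [179.9, 0.0, -83.0]
ft_force: [1.0, -0.2, -1.8]
finger_gap: 16.2
```

>>> send_rows(dp=[[0, 0, -1.5], [0, 0, -3], [0, 0, -4.5], [0, 0, -5.5], [0, 0, -5.5]], rot=[[0, 0, 0], [0, 0, 0.0], [0, 0, 0.0], [0, 0, 0.0], [0, 0, 0]])

```text
time: 14.52
tool_pos: [528.7, 21.0, 27.9]
tcp_rot: [-180.0, -0.0, -83.0]
ft_force: [-0.5, -1.2, -0.9]
finger_gap: 16.7
```

```bash
python3 scoop.py b3
```

```text
side 541 x [-125.8  -22.7] y [105.7 174.1] z [ 1.9 43.2]
14.575 [528.8  21.   27.9] [-179.97   -0.    -82.96] [-0.8  1.  -1.8] [-0.03  0.11  0.02] 16.56
```

View pics/b3_side.png

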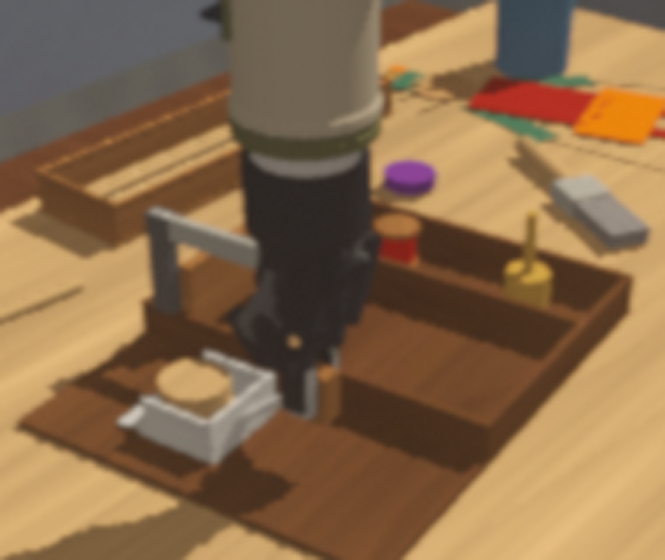

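Just above contact (force still −1.8 N); go down a bit more until it bears.

>>> send_rows(dp=[[0, 0, -0.7], [0, 0, -1.4], [0, 0, -2], [0, 0, -2]], rot=[[0, 0, 0], [0, 0, 0.0], [0, 0, 0.0], [0, 0, 0.0]])

```text
time: 15.08
tool_pos: [528.9, 20.9, 27.6]
tcp_rot: [-180.0, -0.0, -83.0]
ft_force: [-10.2, -0.5, 15.0]
finger_gap: 16.3
```

>>> send_rows(dp=[[0, 0, 1], [0, 0, 1]], rot=[[0, 0, 0], [0, 0, 0.0]])

```text
time: 15.32
tool_pos: [528.9, 21.0, 27.6]
tcp_rot: [-180.0, -0.0, -83.0]
ft_force: [-5.2, 0.2, 9.2]
finger_gap: 16.2
```

>>> send_rows(dp=[[0, 0, 0], [0, 0, 0], [0, 0, 0], [0, 0, 0]], rot=[[0, 0, 0], [0, 0, 0], [0, 0, 0], [0, 0, 0]], jaw=50)

```text
time: 15.82
tool_pos: [528.5, 21.0, 26.6]
tcp_rot: [180.0, 0.0, -83.0]
ft_force: [0.3, -0.8, 0.3]
finger_gap: 49.7
```

```bash
python3 scoop.py b4
```

```text
side 486 x [-159.6  -21.2] y [106.  174.7] z [ 1.4 71.7]
15.875 [528.5  21.   26.6] [179.99   0.   -82.97] [ 0.3  0.3 -0.8] [-0.02  0.01  0.08] 49.93
```

View pics/b4_side.png

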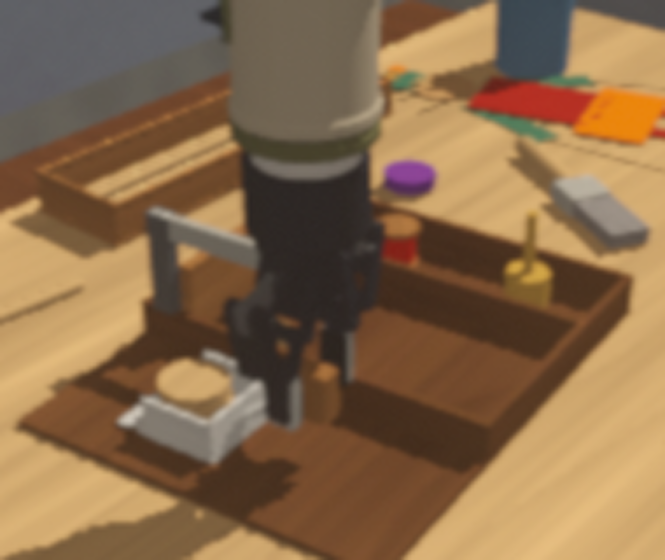

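Released cleanly. Lift straight up, then back off so the top camera sees.

>>> send_rows(dp=[[0, 0, 10], [0, 0, 30], [0, 0, 60], [0, 0, 95], [0, 0, 130]], rot=[[0, 0, 0], [0, 0, 0], [0, 0, 0], [0, 0, 0], [0, 0, 0]])

```text
time: 16.5
tool_pos: [528.5, 21.0, 158.6]
tcp_rot: [-180.0, -0.0, -83.0]
ft_force: [-0.1, -0.5, 0.2]
finger_gap: 50.1
```

>>> send_rows(dp=[[0, 50, 10], [-10, 100, 20], [-20, 150, 30], [-40, 200, 30], [-60, 240, 30]], rot=[[0, 0, 0], [0, 0, 0], [0, 0, 0], [0, 0, 0], [0, 0, 0]])

```text
time: 17.12
tool_pos: [467.9, 262.9, 187.8]
tcp_rot: [-179.9, 0.0, -82.9]
ft_force: [0.7, 0.3, -0.3]
finger_gap: 49.9
```

Run:
```python
from bench import vision,r
from h import *
s=r.sense(); print(s['time'],s['tool_pos'].round(0))
t=vision.snapshot("top"); T=tr(cloud(t)); px=t["pixels"].astype(int)
cv2.imwrite("pics/c_top.png",cv2.resize(t["pixels"][75:245,240:440,::-1],None,fx=3.5,fy=3.5,interpolation=cv2.INTER_CUBIC))
g=(px[...,0]>170)&(px[...,0]-px[...,2]>40)
def fit(l,a):
    mu=a.mean(0);u,s,v=np.linalg.svd(a-mu,full_matrices=False); n=v[2]*np.sign(v[2,2]); print(l,len(a),n.round(2),'top',mu.round(1),'centre',(mu-8*n).round(1))
i=lambda x,y,z:(T[...,0]>x[0])&(T[...,0]<x[1])&(T[...,1]>y[0])&(T[...,1]<y[1])&(T[...,2]>z[0])&(T[...,2]<z[1])
fit('loose',T[g&i((-120,0),(0,80),(2,70))])
fit('pan',T[g&i((-110,-20),(105,175),(25,60))])
a=T[i((-200,-110),(110,175),(65,90))]; print('grip top',a.mean(0),np.percentile(a,[3,97],axis=0).round(1))
```

```text
17.125 [468. 263. 188.]
loose 181 [ 0.   -0.83  0.56] top [-56.8  49.5  25.9] centre [-56.8  56.1  21.4]
pan 246 [-0.01  0.01  1.  ] top [-58.6 144.6  34.7] centre [-58.5 144.6  26.7]
grip top [-149.20299894  139.06487938   75.27483661] [[-165.9  130.8   69.5]
 [-132.1  147.5   78.8]]
```

View pics/c_top.png

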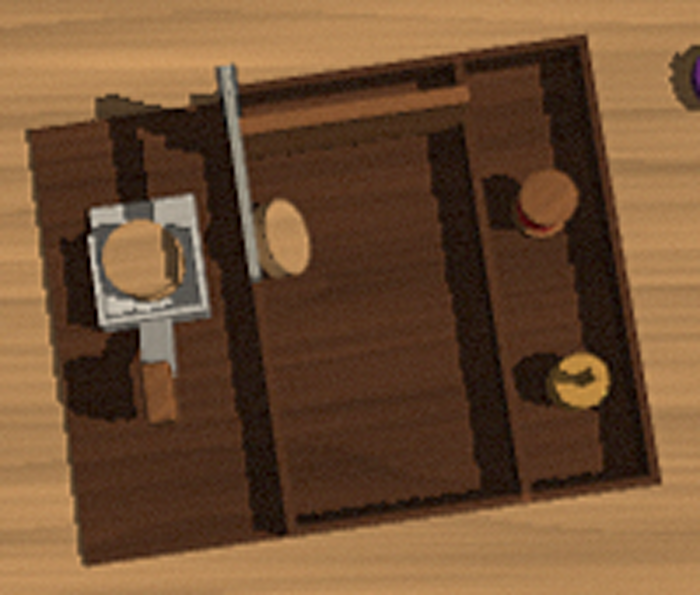

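```bash
python3 -c "
from bench import job,r
print(r.sense()['time'],r.sense()['qd'].round(1)); print(job.hand_in())"
```

```text
17.175 [-3.9  0.   0.2 -0.8 -0.1 -6.9]
the job is handed in; nothing more can be done
None
```

I handed the job in at about 17 s. My last camera checks put everything inside the judged limits; the hand-in itself gives no verdict.

**What I did:** I gripped the scoop by its block and pushed it along the bin floor under the stack until the side walls met the stop board. I drew it back about 40 mm and lifted it level with all three discs in it. It then went out sideways under the strike bar with its underside about 45 mm above the bin floor, which struck the top disc back into the bin. I set the scoop on the landing, let go and moved the arm clear.

**Last top-camera readings (tray frame, mm):**

| Item | Reading | Judged limit |
|---|---|---|
| Grip x | -149 | -205 to -90 |
| Grip y | 139 | 106 to 176 |
| Grip top z | about 75 (scoop on the floor) | centre, 18 mm below the top, 50 to 66 |
| Top of the two discs in the pan | 34.7, level (34.5 expected) | – |
| Struck disc centre | (-57, 56, 21) | y -70 to 70, z 0 to 32 |

**What did not match or go cleanly:**
- **Struck disc:** it is not lying flat. It leans at about 56° against the bin wall on the strike bar's side, and its position did not change over about 4 s of checks. I left it, since its centre is inside the limits.
- **Gripper height:** in the camera images the open fingertips stood about 30 mm above the reported TCP, though they should be below it. I gripped by the camera, and the grip held throughout.
- **Tilted stack:** the stack tilted about 15° while being scooped, then settled flat when I drew the scoop back.

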